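# Cradle, unlock and extend the telescoping cleaning brush

### The arm

A 7-joint arm with a two-finger parallel gripper is mounted at the origin on the work surface. World frame = base frame: x ahead of the robot, y to its left, z up, the work surface at z = 0. Lengths are in m, angles in degrees, forces in N, time in s.
With the tool pointing down it reaches from about 0.425 to 0.875 m from the base axis. Payload 4.7 kg.
Tool frame: the origin (TCP) lies at the very end of the fingers, on their centre line; the grasp point (between the pads) lies 19 mm behind it (env.grip_point_offset is the distance from the TCP to the grasp point, in m); z points along the fingers, y is the line along which they close (so a half turn about z gives the same grasp; the last joint's range is limited). The gripper opens to 87 mm and grips with 3 to 60 N. Pads are 19 mm wide; open, the fingers measure 117 mm over their backs; the gripper's body (75 mm by 190 mm) begins 51 mm behind the grasp point.
Start: joints at [-66.171, 18.392, -4.016, 83.108, 1.295, 78.541, -3.26], TCP at [0.254, 0.598, 0.223] pointing down, gripper open.
Joint ranges: [-163.93, 163.93], [-17.29, 119.83], [-79.2, 71.16], [3.27, 140.29], [-89.18, 269.18], [5.43, 117.66], [-154.24, 154.24]. Speed limits (degrees/s): [147.25, 147.25, 180, 180, 180, 180, 180].

### API

Orientations are given as [roll, pitch, yaw] about the fixed x, y, z axes, in that order (R = Rz(yaw) Ry(pitch) Rx(roll)).
In Python, from cell import env gives the robot as it stands.
- The arm moves only by the tool jog_arm, never from a script. Its argument "motion" is a list of rows, each an object of numbers: "x", "y", "z": the shift along the tool's x, y, z in cm; "ax", "ay", "az": the turn, a rotation vector about the tool's x, y, z in degrees. In form: [{"x": .., "y": .., "z": .., "ax": .., "ay": .., "az": ..}, ...]. A call has exactly 5 rows; each row shifts and turns the commanded pose from where the row before left it, along the tool's axes as they then stand; what a row does not reach is not made up. A row lasts 1/10 s, in which the tool goes at most 50 mm and 8.59 degrees, less where a joint would pass 70% of its speed; a pose out of reach is approached as far as the arm can. A call is refused whole if a number of a shift passes 5 or a number of a turn 8.59, either way. A call with a gripper value outside its range is refused whole. "claw" is the gripper command: -1 is shut, 1 is fully open, values between are in proportion, set as the call begins (left out, the last holds). The fingers move at their own pace and stop on an object; "squeeze" is the grip in N (left out, the last holds). Time passes only in rows, so rows that do not move let the fingers close, or fill a call up. It gives the time, the measured TCP pose, the force, the opening and the grip force at its end, in the units of the state.
- env.get_obs(): the state, without advancing time (a new reading comes with each control period).
- env.read_camera(name): name is "side" or "top"; returns the picture (480x640x3 uint8, red, green, blue); there is no depth.
- env.camera_params(name): a dict with "fx", "fy", "cx", "cy" (pixels), "extrinsics" (4x4, takes a point from world to camera coordinates). Camera axes: x right, y up, looking along -z (the intrinsics and any distortion apply to the point x, -y, -z); pixel columns grow to the right and rows downward; lengths in m; the calibration is good to about 2 mm. A picture is of the moment at which its call begins. camera_params takes no time and is no camera call.
- env.sign_off(): hands the job in; it is judged then, once.
The state is a dict: "time_s": time; "qpos": joint angles; "joint_velocities": joint speeds; "effort": joint torques, N m; "tool_pos": TCP position; "tool_rot": TCP orientation; "force": force on the tool from outside, world axes, zero at the start; "wrist_torque": the same for the moment, N m; "grip_width": finger opening in m; "grasp_force": force on a finger pad.
Only numpy, scipy, OpenCV 4.12 (cv2) and the standard library are available. Lean on these libraries where they do the work, as an engineer would, in place of code of your own. Each camera call takes 0.05 s, during which the arm holds its last target. There are 200 camera calls.

### The job

Get the telescoping cleaning brush ready for me: lay it in the raised steel cradle, button up and brush head away from the end plate, and let go of it. Then press the button on the handle all the way in to unlock it, take the brush by the waist of its head and pull it straight out past the first stop to the second stop, fully extended, with the handle staying in the cradle. It springs back if released, so finish still holding it fully extended by the head, and leave the other things on the counter where they are.

Things in the scene. Friction and masses are not known exactly. Their poses are not given: they have to be found in the camera images.
- handle_centre (a point): Centre of the loose brush's grey handle, half-way up: a bar 144 long, 28 wide, 32 high, plus a flange 46 wide, 10 long near each end (inner faces at x = -60 and +60). x points along it to the brush head, z up (button side). The head stands out in front, its tip at x = 170. 0.25 to 0.4 kg, centre of mass 10 to 20 mm ahead of here. Grasp it here across its width.
- button_top (a point): Centre of the top of the round black button (diameter 20) on the handle's top face, 30 mm ahead of handle_centre and, unpressed, 25 mm above it (it stands 9 mm proud of the handle). z up.
- button (a joint): Travel of the button in m: 0 out, 0.007 fully in (then 2 mm still stand proud). It takes about 3 N and stays in once pressed; until it is in by 5 mm a catch keeps the telescope shut.
- head_waist (a point): Brush head; origin at the centre of its waist, a grey bar 36 long, 16 wide, 20 high between two collars of diameter 28 (6 thick); white bristles 42 long, diameter 27, in front. x points away from the handle, z up. Retracted, the origin is 104 mm ahead of handle_centre at the same height; extended, 224 mm. Pinch the waist across its width from above.
- inner_tube (a joint): Extension of the thin inner tube in m: 0 to 0.06 (its end is the first stop). A spring pulls it back with 1.5 N (in) to 3 N (out). It comes out first.
- outer_tube (a joint): Extension of the thick outer tube in m: 0 to 0.06 (its end is the second stop). A spring pulls it back with 4.5 N (in) to 6.3 N (out). It comes out after the inner one.
- cradle_seat (a point): Point on the notch floor midway between the two posts of the fixed steel cradle, 60 mm above the counter. x: the way the brush head must point. Posts 12 thick at x = -50 and +50, notches 32 wide, cheeks and flared lips up to 29 above the floor, 60 over the lips. The handle lies in both notches, flanges just outside the posts (4 mm play each way), handle_centre 16 mm above this point.
- mug: White mug, diameter 80, 92 high; leave alone. Origin under its centre.
- jar: Glass jar with steel cap, diameter 68, 100 high; leave alone. Origin under its centre.
- soap: White bottle, diameter 60, 170 high; leave alone. Origin under its centre.
- can: Aluminium drink can, diameter 66, 115 high; leave alone. Origin under its centre.
- spoon: Steel spoon lying flat; leave alone.
- saucer: White plate, diameter 140, 18 high; leave alone. Origin under its centre.
- cups: Stack of paper cups, diameter 76, about 108 high; leave alone. Origin under its centre.
- cradle_plate (a point): Top centre of the cradle's end plate (44 wide, 8 thick), 87 mm behind cradle_seat and 26 mm above its height. The brush head points away from it. The cradle's base plate is 190 by 90, 8 high.
There are look-alikes about, which are no part of the job. What is shaped like the part that bears cradle_seat but yellow is not meant.

How it is judged (in metres and radians):
On the way, in this order (a step that is already met when the one before it is completed fails the run):
1. the brush lies seated in the cradle, head away from the end plate, and has been let go (z of handle_centre in the frame of cradle_seat between 0.012 and 0.02 m and horizontal distance between handle_centre and cradle_seat below 0.01 m and x of head_waist in the frame of cradle_seat above 0.09 m and angle between handle_centre's own z axis and vertical below 0.08 rad and contact force between brush and the fingers below 0.2 N), for 0.2 s.
2. the button has been pressed in (value of joint button above 0.0055 m and horizontal distance between handle_centre and cradle_seat below 0.012 m), for 0.05 s.
3. the head has been pulled out to the first stop (value of joint inner_tube above 0.055 m and contact force between inner_tube and the fingers above 0.5 N), for 0.05 s.
At the end, for the whole second after the job is handed in: Both tubes out over 55 of 60 mm, the button in, the fingers holding the head (over 1 N) at rest 60 to 100 mm above the counter, and the handle still lying in the cradle (within 12 mm of its seat horizontally, 6 mm in height, tilt under 0.1 rad) (value of joint each of inner_tube, outer_tube above 0.055 m and value of joint button above 0.005 m and contact force between inner_tube and the fingers above 1 N and height (world z) of head_waist between 0.06 and 0.1 m and linear speed of inner_tube below 0.02 m/s and horizontal distance between handle_centre and cradle_seat below 0.012 m and z of handle_centre in the frame of cradle_seat between 0.01 and 0.022 m and angle between handle_centre's own z axis and vertical below 0.1 rad and contact force between brush and cradle above 0.3 N); the arm keeps its last pose, push and grip.
It fails at once if another thing on the counter was moved by more than 30 mm or tipped (distance of any of mug, jar, soap, can, spoon, saucer, cups from where it was at the start of the episode above 0.03 m or angle between any of mug, jar, soap, can, cups's own z axis and vertical above 0.5 rad).
It also fails if it takes over 64 s, if anything falls off the work surface, if the arm or the gripper's body presses on something with over 40 N, if the wrist force passes 120 N, or if a joint passes its speed limit or range.

## Working session

There is one attempt and no reset: what is moved stays moved. The work goes in short steps, Python scripts to look and compute and a tool call to move; the robot and the scene stay as the last step left them, time stands still between calls to the robot, and variables do not carry over. Pictures are saved under pics/ and viewed, at most 10 in all, crops included, and the job is handed in when it is done.

Besides the shell and the picture viewer there is one more tool, called after "Call:" by a JSON object that holds its "method" and its "body", one argument or row to a line. jog_arm: Moves the arm, as the interface text tells. Its arguments: {"type":"object","properties":{"motion":{"type":"array"},"claw":{"type":"number"},"squeeze":{"type":"number"}},"required":["motion"]}

```bash
mkdir -p pics; ls; python3 - <<'E'
from cell import env
import cv2
for n in("top","side"):
    im=env.read_camera(n); cv2.imwrite(f"pics/{n}0.png",im[:,:,::-1])
    p=env.camera_params(n); print(n,p)
print(env.get_obs())
E
```

```text
pics
top {'fx': 572.1285745468971, 'fy': 572.1285745468971, 'cx': 319.6006550091297, 'cy': 239.79034297591207, 'extrinsics': array([[ 0.01060447, -0.99982972,  0.01510212, -0.04454717],
       [ 0.99720796,  0.01169069,  0.0737537 , -0.60891205],
       [-0.0739177 ,  0.01427784,  0.99716213, -1.2853717 ],
       [ 0.        ,  0.        ,  0.        ,  1.        ]])}
side {'fx': 549.821579542531, 'fy': 549.821579542531, 'cx': 316.6201656460501, 'cy': 244.64008006963178, 'extrinsics': array([[ 0.94950704, -0.31350564, -0.01227206, -0.56174831],
       [ 0.18304403,  0.521765  ,  0.83322036, -0.17857553],
       [-0.25481615, -0.79339492,  0.55280488, -1.35104097],
       [ 0.        ,  0.        ,  0.        ,  1.        ]])}
{'time_s': 0.1, 'qpos': array([-66.17133186,  18.43399752,  -4.01675121,  83.16824107,
         1.29504653,  78.54126517,  -3.26028499]), 'joint_velocities': array([-0.02589413, -0.13257145, -0.03657683, -0.127086  ,  0.0102069 ,
       -0.01122231, -0.0518655 ]), 'effort': array([ 9.86875375e-05, -4.92572200e+01, -4.05531870e-01, -3.13398993e+01,
       -6.40429440e-02,  3.93975258e-02,  7.12976907e-05]), 'tool_pos': array([0.25403044, 0.59776072, 0.22157741]), 'tool_rot': array([-1.79901737e+02,  5.17379420e-03,  1.56981820e+02]), 'force': array([-0.27270647,  0.41705881,  0.44033323]), 'wrist_torque': array([-0.03318758, -0.02547304, -0.00232573]), 'grasp_force': 0.0, 'grip_width': 0.08677016609254665}
```

View pics/top0.png

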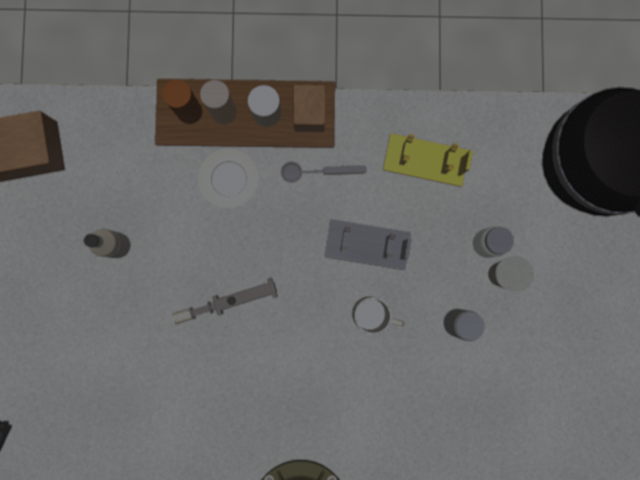

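View pics/side0.png

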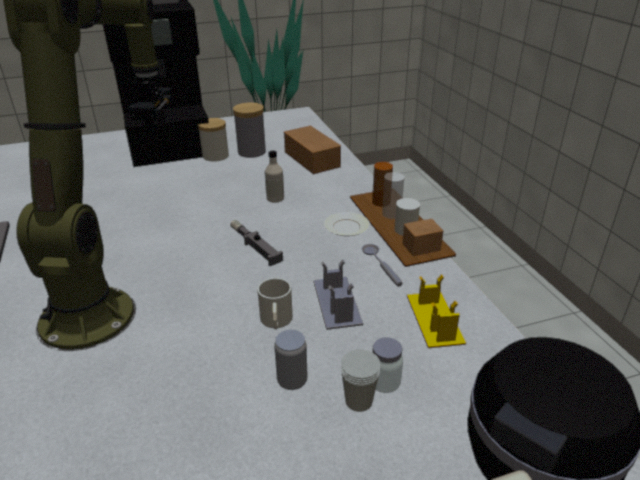

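The top view shows the brush with its handle between about (272,288) and (217,305), button at (231,300) and head to the left, ending near (175,318). The grey cradle has posts at (346,238) and (390,247) and its end plate at (405,249), so its x points left. I'll zoom in on both for exact pixels.

```bash
cat > h.py <<'E'
import numpy as np,cv2
from cell import env
def ray(n,u,v):
    p=env.camera_params(n);E=p["extrinsics"];R=E[:3,:3];t=E[:3,3]
    d=np.array([(u-p["cx"])/p["fx"],-(v-p["cy"])/p["fy"],-1.]);return -R.T@t,R.T@d
def onz(n,u,v,z):
    c,d=ray(n,u,v);return c+d*(z-c[2])/d[2]
def proj(n,P):
    p=env.camera_params(n);E=p["extrinsics"];q=E[:3,:3]@np.array(P)+E[:3,3]
    return np.array([p["fx"]*q[0]/-q[2]+p["cx"],p["fy"]*q[1]/q[2]+p["cy"]])
E
python3 - <<'E'
import cv2,numpy as np
a=cv2.imread("pics/top0.png")
c1=cv2.resize(a[270:335,165:285],None,fx=6,fy=6,interpolation=cv2.INTER_CUBIC)[:300,:720]
c2=cv2.resize(a[215:275,320:420],None,fx=5,fy=5,interpolation=cv2.INTER_CUBIC)
o=np.zeros((600,720,3),np.uint8);o[:300]=c1[:300];o[300:600,:500]=c2
cv2.imwrite("pics/crop0.png",cv2.convertScaleAbs(o,alpha=1.6))
E
```

```text
(no output)
```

View pics/crop0.png

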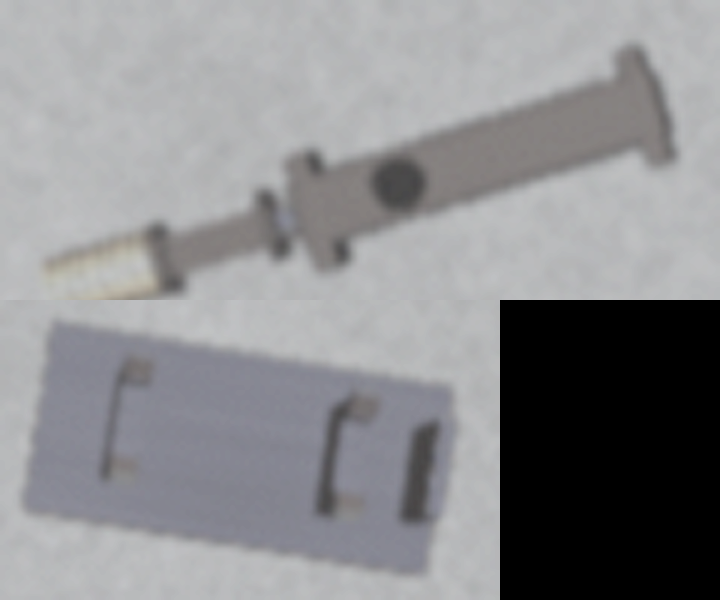

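```bash
python3 - <<'E'
from h import *
np.set_printoptions(precision=4,suppress=True)
print("cam",ray("top",0,0)[0])
b=lambda u,v:(165+(u+.5)/6-.5,270+(v+.5)/6-.5)
c=lambda u,v:(320+(u+.5)/5-.5,215+(v-300+.5)/5-.5)
for z in(.032,.039):
  f=onz("top",*b(318,210),z);r=onz("top",*b(647,104),z);d=f-r
  print("flanges",f,r,(f+r)/2,np.linalg.norm(d),np.degrees(np.arctan2(d[1],d[0])))
bt=onz("top",*b(398,182),.042);print("button",bt)
L=[onz("top",*c(*p),.089) for p in((138,370),(122,467),(365,407),(345,503))]
F=(L[0]+L[1])/2;B=(L[2]+L[3])/2;d=F-B
print("lips",F,B,np.linalg.norm(d),(F+B)/2,np.degrees(np.arctan2(d[1],d[0])),np.linalg.norm(L[0]-L[1]))
P=[onz("top",*c(*p),.008) for p in((55,322),(25,510),(453,385),(428,575))]
F=(P[0]+P[1])/2;B=(P[2]+P[3])/2;d=F-B
print("base",F,B,np.linalg.norm(d),(F+B)/2,np.degrees(np.arctan2(d[1],d[0])),np.linalg.norm(P[0]-P[1]))
E
```

```text
cam [ 0.5127 -0.0191  1.3273]
flanges [0.4601 0.1899 0.032 ] [0.5009 0.0676 0.032 ] [0.4805 0.1288 0.032 ] 0.12895985337346086 108.455045953578
flanges [0.4604 0.1888 0.039 ] [0.501  0.0671 0.039 ] [0.4807 0.128  0.039 ] 0.12826293789989773 108.45504595357802
button [0.4712 0.1589 0.042 ]
lips [ 0.6084 -0.0933  0.089 ] [ 0.5936 -0.1912  0.089 ] 0.09907861966291112 [ 0.601  -0.1422  0.089 ] 81.43363412543725 0.04286915128454165
base [ 0.6154 -0.0564  0.008 ] [ 0.5879 -0.2422  0.008 ] 0.18776612658146116 [ 0.6016 -0.1493  0.008 ] 81.56907782667552 0.08838075477902138
```

The crops agree with the given sizes: flange spacing measures 129 mm (130 expected), post spacing 99 mm (100) and base 188 mm (190). That puts handle_centre near (0.481, 0.129) at yaw 108.4°, and the cradle seat near (0.601, -0.142) at yaw 81.5°.

```bash
cat > plan.py <<'E'
import sys
from h import *
from scipy.spatial.transform import Rotation as Ro
# plan.py x y z yaw n : rows to tool-down pose, from the measured pose
x,y,z,yaw=map(float,sys.argv[1:5]);n=int(sys.argv[5]);o=env.get_obs()
R=Ro.from_euler("xyz",o["tool_rot"],degrees=True);T=Ro.from_euler("xyz",[180,0,yaw],degrees=True)
rv=(R.inv()*T).as_rotvec(degrees=True);d=(np.array([x,y,z])-o["tool_pos"])*100/n
for i in range(n):
    print(np.round(R.inv().apply(d),2),np.round(rv/n,2));R=R*Ro.from_rotvec(rv/n,degrees=True)
E
python3 plan.py 0.481 0.129 0.14 108.4 15
python3 - <<'E'
from h import *
print([proj("side",p) for p in([.4712,.1585,.041],[.4712,.1585,.048])])
a=cv2.imread("pics/side0.png");print(cv2.imwrite("pics/s1.png",cv2.resize(a[210:275,220:300],None,fx=8,fy=8,interpolation=cv2.INTER_CUBIC)))
E
```

```text
[-2.61 -2.28  0.55] [-0.01  0.    3.24]
[-2.74 -2.13  0.55] [-0.01  0.    3.24]
[-2.86 -1.97  0.55] [-0.01  0.    3.24]
[-2.96 -1.81  0.55] [-0.01  0.    3.24]
[-3.06 -1.64  0.55] [-0.01  0.    3.24]
[-3.15 -1.46  0.55] [-0.01  0.    3.24]
[-3.23 -1.28  0.55] [-0.01  0.    3.24]
[-3.29 -1.1   0.55] [-0.01  0.    3.24]
[-3.35 -0.91  0.55] [-0.01  0.    3.24]
[-3.4  -0.72  0.55] [-0.01  0.    3.24]
[-3.43 -0.53  0.54] [-0.01  0.    3.24]
[-3.46 -0.33  0.54] [-0.01  0.    3.24]
[-3.47 -0.14  0.54] [-0.01  0.    3.24]
[-3.47  0.06  0.54] [-0.01  0.    3.24]
[-3.46  0.25  0.54] [-0.01  0.    3.24]
[array([259.15310397, 236.07016117]), array([258.98141471, 234.00688615])]
True
```

View pics/s1.png

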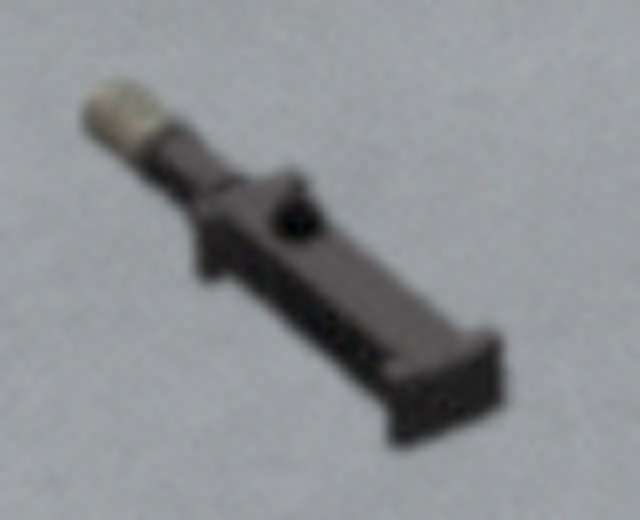

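The side crop shows the handle lying flat, button up. The button blob at crop (295,212), pixel (256.9,236.5), agrees with a top at 41 mm, so handle_centre is about 16 mm above the counter.

Call:
{"method": "jog_arm", "body": {
  "motion": [
    {"x": -2.61,"y": -2.28,"z": 0.55,"az": 3.24},
    {"x": -2.74,"y": -2.13,"z": 0.55,"az": 3.24},
    {"x": -2.86,"y": -1.97,"z": 0.55,"az": 3.24},
    {"x": -2.96,"y": -1.81,"z": 0.55,"az": 3.24},
    {"x": -3.06,"y": -1.64,"z": 0.55,"az": 3.24}
  ],
  "claw": 1
}}

```text
$.motion[0]: bad value
```

Call:
{"method": "jog_arm", "body": {
  "motion": [
    {"x": -3.15,"y": -1.46,"z": 0.55,"az": 3.24},
    {"x": -3.23,"y": -1.28,"z": 0.55,"az": 3.24},
    {"x": -3.29,"y": -1.1,"z": 0.55,"az": 3.24},
    {"x": -3.35,"y": -0.91,"z": 0.55,"az": 3.24},
    {"x": -3.4,"y": -0.72,"z": 0.55,"az": 3.24}
  ]
}}

```text
$.motion[0]: bad value
```

Call:
{"method": "jog_arm", "body": {
  "motion": [
    {"x": -3.43,"y": -0.53,"z": 0.54,"az": 3.24},
    {"x": -3.46,"y": -0.33,"z": 0.54,"az": 3.24},
    {"x": -3.47,"y": -0.14,"z": 0.54,"az": 3.24},
    {"x": -3.47,"y": 0.06,"z": 0.54,"az": 3.24},
    {"x": -3.46,"y": 0.25,"z": 0.54,"az": 3.24}
  ]
}}

```text
$.motion[0]: bad value
```

Call:
{"method": "jog_arm", "body": {
  "motion": [
    {"x": -2.61,"y": -2.28,"z": 0.55,"ax": 0,"ay": 0,"az": 3.24},
    {"x": -2.74,"y": -2.13,"z": 0.55,"ax": 0,"ay": 0,"az": 3.24},
    {"x": -2.86,"y": -1.97,"z": 0.55,"ax": 0,"ay": 0,"az": 3.24},
    {"x": -2.96,"y": -1.81,"z": 0.55,"ax": 0,"ay": 0,"az": 3.24},
    {"x": -3.06,"y": -1.64,"z": 0.55,"ax": 0,"ay": 0,"az": 3.24}
  ],
  "claw": 1
}}

```text
time_s: 0.6
tool_pos: [0.3302, 0.4405, 0.1944]
tool_rot: [-180.0, 0.0, 140.6]
force: [0.6, 0.6, -0.1]
grip_width: 0.0869
grasp_force: 0.0
```

Call:
{"method": "jog_arm", "body": {
  "motion": [
    {"x": -3.15,"y": -1.46,"z": 0.55,"ax": 0,"ay": 0,"az": 3.24},
    {"x": -3.23,"y": -1.28,"z": 0.55,"ax": 0,"ay": 0,"az": 3.24},
    {"x": -3.29,"y": -1.1,"z": 0.55,"ax": 0,"ay": 0,"az": 3.24},
    {"x": -3.35,"y": -0.91,"z": 0.55,"ax": 0,"ay": 0,"az": 3.24},
    {"x": -3.4,"y": -0.72,"z": 0.55,"ax": 0,"ay": 0,"az": 3.24}
  ]
}}

```text
time_s: 1.1
tool_pos: [0.4059, 0.2844, 0.1671]
tool_rot: [-180.0, 0.0, 124.5]
force: [0.4, -0.7, -0.0]
grip_width: 0.0868
grasp_force: 0.0
```

Call:
{"method": "jog_arm", "body": {
  "motion": [
    {"x": -3.43,"y": -0.53,"z": 0.54,"ax": 0,"ay": 0,"az": 3.24},
    {"x": -3.46,"y": -0.33,"z": 0.54,"ax": 0,"ay": 0,"az": 3.24},
    {"x": -3.47,"y": -0.14,"z": 0.54,"ax": 0,"ay": 0,"az": 3.24},
    {"x": -3.47,"y": 0.06,"z": 0.54,"ax": 0,"ay": 0,"az": 3.24},
    {"x": -3.46,"y": 0.25,"z": 0.54,"ax": 0,"ay": 0,"az": 3.24}
  ]
}}

```text
time_s: 1.6
tool_pos: [0.4814, 0.1282, 0.1401]
tool_rot: [-180.0, -0.0, 108.2]
force: [0.8, -0.0, -0.9]
grip_width: 0.087
grasp_force: 0.0
```

```bash
python3 plan.py 0.481 0.129 0.14 108.4 1; python3 - <<'E'
from h import *
a=env.read_camera("side")[:,:,::-1];cv2.imwrite("pics/s2.png",cv2.resize(a[150:290,180:330],None,fx=4,fy=4,interpolation=cv2.INTER_CUBIC));print(env.get_obs()["tool_pos"],env.get_obs()["tool_rot"],env.get_obs()["qpos"])
E
```

```text
[ 0.09 -0.01  0.01] [-0.01 -0.01 -0.15]
[0.48356963 0.12121677 0.13948274] [-179.96021679    0.24438924  107.69615389] [-37.60542597   3.14223653  21.03217804 111.0645402   -0.96531384
  66.04031543   1.48661396]
```

View pics/s2.png

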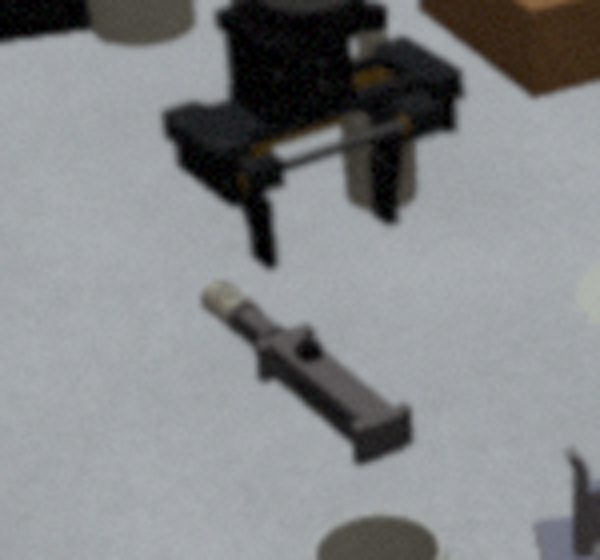

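The side crop shows the gripper open above the brush, with its fingertips at (265,262) and (390,215) straddling the handle. Clear to descend.

Call:
{"method": "jog_arm", "body": {
  "motion": [
    {"x": 0,"y": 0,"z": 0,"ax": 0,"ay": 0,"az": 0},
    {"x": 0.05,"y": 0,"z": 4,"ax": 0,"ay": 0,"az": 0},
    {"x": 0,"y": 0,"z": 4,"ax": 0,"ay": 0,"az": 0},
    {"x": 0,"y": 0,"z": 3,"ax": 0,"ay": 0,"az": 0},
    {"x": 0,"y": 0,"z": 1,"ax": 0,"ay": 0,"az": 0}
  ]
}}

```text
time_s: 2.15
tool_pos: [0.4779, 0.1306, 0.0175]
tool_rot: [-179.7, -0.0, 108.5]
force: [-0.1, -0.2, 0.5]
grip_width: 0.0869
grasp_force: 0.0
```

```bash
python3 plan.py 0.481 0.129 0.005 108.4 1
```

```text
[-0.25  0.25  1.24] [-0.34 -0.01  0.12]
```

Call:
{"method": "jog_arm", "body": {
  "motion": [
    {"x": 0,"y": 0,"z": 0.8,"ax": 0,"ay": 0,"az": 0},
    {"x": 0,"y": 0,"z": 0.6,"ax": 0,"ay": 0,"az": 0},
    {"x": 0,"y": 0,"z": 0,"ax": 0,"ay": 0,"az": 0},
    {"x": 0,"y": 0,"z": 0,"ax": 0,"ay": 0,"az": 0},
    {"x": 0,"y": 0,"z": 0,"ax": 0,"ay": 0,"az": 0}
  ]
}}

```text
time_s: 2.65
tool_pos: [0.482, 0.1305, 0.0076]
tool_rot: [179.9, -0.0, 108.4]
force: [-0.2, 0.7, 0.3]
grip_width: 0.0872
grasp_force: 0.0
```

Call:
{"method": "jog_arm", "body": {
  "motion": [
    {"x": 0,"y": 0,"z": 0,"ax": 0,"ay": 0,"az": 0},
    {"x": 0,"y": 0,"z": 0,"ax": 0,"ay": 0,"az": 0},
    {"x": 0,"y": 0,"z": 0,"ax": 0,"ay": 0,"az": 0},
    {"x": 0,"y": 0,"z": 0,"ax": 0,"ay": 0,"az": 0},
    {"x": 0,"y": 0,"z": 0,"ax": 0,"ay": 0,"az": 0}
  ],
  "claw": -1,
  "squeeze": 35
}}

```text
time_s: 3.15
tool_pos: [0.4811, 0.1301, 0.0066]
tool_rot: [180.0, -0.0, 108.4]
force: [-0.1, 0.2, -0.3]
grip_width: 0.0549
grasp_force: 0.0
```

Call:
{"method": "jog_arm", "body": {
  "motion": [
    {"x": 0,"y": 0,"z": 0,"ax": 0,"ay": 0,"az": 0},
    {"x": 0,"y": 0,"z": 0,"ax": 0,"ay": 0,"az": 0},
    {"x": 0,"y": 0,"z": 0,"ax": 0,"ay": 0,"az": 0},
    {"x": 0,"y": 0,"z": 0,"ax": 0,"ay": 0,"az": 0},
    {"x": 0,"y": 0,"z": 0,"ax": 0,"ay": 0,"az": 0}
  ]
}}

```text
time_s: 3.65
tool_pos: [0.4802, 0.1298, 0.0064]
tool_rot: [-179.9, -0.0, 108.4]
force: [-3.9, -1.8, 2.5]
grip_width: 0.0277
grasp_force: 35.0
```

Call:
{"method": "jog_arm", "body": {
  "motion": [
    {"x": 0,"y": 0,"z": -2,"ax": 0,"ay": 0,"az": 0},
    {"x": 0,"y": 0,"z": -3,"ax": 0,"ay": 0,"az": 0},
    {"x": 0,"y": 0,"z": -4,"ax": 0,"ay": 0,"az": 0},
    {"x": 0,"y": 0,"z": -4,"ax": 0,"ay": 0,"az": 0},
    {"x": 0,"y": 0,"z": -2,"ax": 0,"ay": 0,"az": 0}
  ]
}}

```text
time_s: 4.15
tool_pos: [0.483, 0.1307, 0.1598]
tool_rot: [179.7, -0.0, 108.4]
force: [0.3, 0.6, -3.9]
grip_width: 0.0277
grasp_force: 35.0
```

```bash
python3 plan.py 0.601 -0.142 0.15 81.5 10
```

```text
[-2.96  0.26  0.1 ] [ 0.03 -0.01  2.69]
[-2.94  0.4   0.1 ] [ 0.03 -0.01  2.69]
[-2.92  0.54  0.1 ] [ 0.03 -0.01  2.69]
[-2.89  0.67  0.1 ] [ 0.03 -0.01  2.69]
[-2.86  0.81  0.1 ] [ 0.03 -0.01  2.69]
[-2.82  0.94  0.1 ] [ 0.03 -0.01  2.69]
[-2.77  1.07  0.1 ] [ 0.03 -0.01  2.69]
[-2.72  1.2   0.1 ] [ 0.03 -0.01  2.69]
[-2.66  1.33  0.1 ] [ 0.03 -0.01  2.69]
[-2.59  1.45  0.1 ] [ 0.03 -0.01  2.69]
```

Call:
{"method": "jog_arm", "body": {
  "motion": [
    {"x": -2.96,"y": 0.26,"z": 0.1,"ax": 0,"ay": 0,"az": 2.69},
    {"x": -2.94,"y": 0.4,"z": 0.1,"ax": 0,"ay": 0,"az": 2.69},
    {"x": -2.92,"y": 0.54,"z": 0.1,"ax": 0,"ay": 0,"az": 2.69},
    {"x": -2.89,"y": 0.67,"z": 0.1,"ax": 0,"ay": 0,"az": 2.69},
    {"x": -2.86,"y": 0.81,"z": 0.1,"ax": 0,"ay": 0,"az": 2.69}
  ]
}}

```text
time_s: 4.65
tool_pos: [0.5405, -0.0072, 0.1509]
tool_rot: [180.0, 0.0, 94.8]
force: [0.8, -0.1, -3.9]
grip_width: 0.0277
grasp_force: 35.0
```

Call:
{"method": "jog_arm", "body": {
  "motion": [
    {"x": -2.82,"y": 0.94,"z": 0.1,"ax": 0,"ay": 0,"az": 2.69},
    {"x": -2.77,"y": 1.07,"z": 0.1,"ax": 0,"ay": 0,"az": 2.69},
    {"x": -2.72,"y": 1.2,"z": 0.1,"ax": 0,"ay": 0,"az": 2.69},
    {"x": -2.66,"y": 1.33,"z": 0.1,"ax": 0,"ay": 0,"az": 2.69},
    {"x": -2.59,"y": 1.45,"z": 0.1,"ax": 0,"ay": 0,"az": 2.69}
  ]
}}

```text
time_s: 5.15
tool_pos: [0.5995, -0.1435, 0.1456]
tool_rot: [-180.0, 0.0, 81.4]
force: [1.3, 1.0, -3.1]
grip_width: 0.0276
grasp_force: 35.0
```

Call:
{"method": "jog_arm", "body": {
  "motion": [
    {"x": 0,"y": 0,"z": 0,"ax": 0,"ay": 0,"az": 0},
    {"x": 0,"y": 0,"z": 0,"ax": 0,"ay": 0,"az": 0},
    {"x": 0,"y": 0,"z": 0,"ax": 0,"ay": 0,"az": 0},
    {"x": 0,"y": 0,"z": 0,"ax": 0,"ay": 0,"az": 0},
    {"x": 0,"y": 0,"z": 0,"ax": 0,"ay": 0,"az": 0}
  ]
}}

```text
time_s: 5.65
tool_pos: [0.5991, -0.1413, 0.1466]
tool_rot: [180.0, -0.0, 81.6]
force: [0.2, -0.0, -3.3]
grip_width: 0.0281
grasp_force: 35.0
```

```bash
python3 plan.py 0.601 -0.142 0.15 81.5 1; python3 - <<'E'
from h import *
o=[]
for n,(r,c) in(("side",(200,250)),("top",(190,290))):
    a=env.read_camera(n)[:,:,::-1];cv2.imwrite(f"pics/{n}3.png",a)
    o.append(cv2.resize(a[r:r+130,c:c+150],None,fx=4,fy=4,interpolation=cv2.INTER_CUBIC)[:,:400*2])
# side-by-side, 800 wide
o=[cv2.resize(a,None,fx=.66,fy=.66,interpolation=cv2.INTER_AREA) for a in o];p=np.hstack(o);print(p.shape);cv2.imwrite("pics/p3.png",cv2.convertScaleAbs(p,alpha=1.5))
E
```

```text
[-0.04  0.19 -0.34] [ 0.01 -0.04  0.08]
(343, 792, 3)
```

View pics/p3.png

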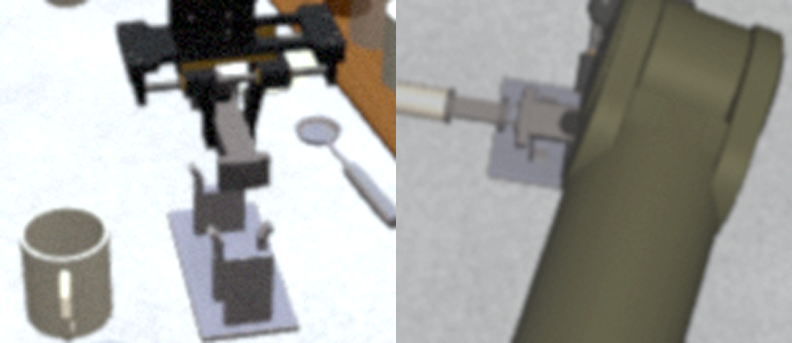

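The brush is held level, head away from the end plate, above the grey cradle. Rear flange face is at (243,173) and rear post lips at (215,235) and (265,235) in the left crop; front flange is at (526,120) in the right crop. Checking these against the estimates.

```bash
python3 - <<'E'
from h import *
np.set_printoptions(precision=4,suppress=True)
o=env.get_obs();p=o["tool_pos"];y=np.radians(81.5);e=np.array([np.cos(y),np.sin(y),0]);w=np.array([np.sin(y),-np.cos(y),0])
h=p+[0,0,.0095];print("tcp",p)
f=onz("top",290+(526-396)/2.64,190+120/2.64,h[2]+.016);print("front flange meas",f,"pred",h+e*.065)
for nm,P in(("rear face",h-e*.071),("front flange top",h+e*.065+[0,0,.016])):
  s=proj("side",P);print(nm,"side crop",(s-[250,200])*2.64)
  s=proj("top",P);print(nm,"top crop",(s-[290,190])*2.64+[396,0])
S=np.array([.601,-.142,.06])
for a in(-50,50):
  for b in(-24,24):
    P=S+e*a/1e3+w*b/1e3+[0,0,.029];print(a,b,(proj("side",P)-[250,200])*2.64,(proj("top",P)-[290,190])*2.64+[396,0])
E
```

```text
tcp [ 0.5991 -0.1418  0.1467]
front flange meas [ 0.6076 -0.0753  0.1722] pred [ 0.6087 -0.0775  0.1562]
rear face side crop [247.7386 177.5675]
rear face top crop [700.1862 147.9837]
front flange top side crop [217.216   79.2244]
front flange top top crop [528.8265 118.5255]
-50 -24 [217.4411 227.6097] [657.5128 175.5664]
-50 24 [269.8685 221.5153] [666.1975 118.1084]
50 -24 [197.116  163.9547] [537.4091 156.2326]
50 24 [246.5292 158.5186] [546.4443  98.8159]
```

Call:
{"method": "jog_arm", "body": {
  "motion": [
    {"x": -0.1,"y": 0.1,"z": 2.5,"ax": 0,"ay": 0,"az": 0},
    {"x": 0,"y": 0,"z": 1.8,"ax": 0,"ay": 0,"az": 0},
    {"x": 0,"y": 0,"z": 0.5,"ax": 0,"ay": 0,"az": 0},
    {"x": 0,"y": 0,"z": 0.3,"ax": 0,"ay": 0,"az": 0},
    {"x": 0,"y": 0,"z": 0.2,"ax": 0,"ay": 0,"az": 0}
  ]
}}

```text
time_s: 6.25
tool_pos: [0.6005, -0.1437, 0.0942]
tool_rot: [179.9, -0.0, 81.5]
force: [0.6, -0.1, -2.8]
grip_width: 0.0275
grasp_force: 35.0
```

Call:
{"method": "jog_arm", "body": {
  "motion": [
    {"x": 0,"y": 0,"z": 0.4,"ax": 0,"ay": 0,"az": 0},
    {"x": 0,"y": 0,"z": 0.4,"ax": 0,"ay": 0,"az": 0},
    {"x": 0,"y": 0,"z": 0.4,"ax": 0,"ay": 0,"az": 0},
    {"x": 0,"y": 0,"z": 0.4,"ax": 0,"ay": 0,"az": 0},
    {"x": 0,"y": 0,"z": 0.2,"ax": 0,"ay": 0,"az": 0}
  ]
}}

```text
time_s: 6.75
tool_pos: [0.5997, -0.1436, 0.075]
tool_rot: [-180.0, -0.0, 81.5]
force: [0.1, -0.2, -3.1]
grip_width: 0.0276
grasp_force: 35.0
```

```bash
python3 plan.py 0.600 -0.143 0.0665 81.5 1
```

```text
[0.06 0.02 0.85] [-0.03 -0.   -0.02]
```

Call:
{"method": "jog_arm", "body": {
  "motion": [
    {"x": 0,"y": 0,"z": 0.3,"ax": 0,"ay": 0,"az": 0},
    {"x": 0,"y": 0,"z": 0.2,"ax": 0,"ay": 0,"az": 0},
    {"x": 0,"y": 0,"z": 0.2,"ax": 0,"ay": 0,"az": 0},
    {"x": 0,"y": 0,"z": 0,"ax": 0,"ay": 0,"az": 0},
    {"x": 0,"y": 0,"z": 0,"ax": 0,"ay": 0,"az": 0}
  ]
}}

```text
time_s: 7.25
tool_pos: [0.6, -0.1437, 0.0686]
tool_rot: [180.0, -0.0, 81.5]
force: [1.1, -0.2, -2.9]
grip_width: 0.028
grasp_force: 35.0
```

Call:
{"method": "jog_arm", "body": {
  "motion": [
    {"x": 0,"y": 0,"z": 0.1,"ax": 0,"ay": 0,"az": 0},
    {"x": 0,"y": 0,"z": 0.1,"ax": 0,"ay": 0,"az": 0},
    {"x": 0,"y": 0,"z": 0,"ax": 0,"ay": 0,"az": 0},
    {"x": 0,"y": 0,"z": 0,"ax": 0,"ay": 0,"az": 0},
    {"x": 0,"y": 0,"z": 0,"ax": 0,"ay": 0,"az": 0}
  ]
}}

```text
time_s: 7.75
tool_pos: [0.5999, -0.1436, 0.0666]
tool_rot: [180.0, -0.0, 81.5]
force: [0.1, 0.7, -3.3]
grip_width: 0.0277
grasp_force: 35.0
```

Call:
{"method": "jog_arm", "body": {
  "motion": [
    {"x": 0,"y": 0,"z": 0.1,"ax": 0,"ay": 0,"az": 0},
    {"x": 0,"y": 0,"z": 0,"ax": 0,"ay": 0,"az": 0},
    {"x": 0,"y": 0,"z": 0,"ax": 0,"ay": 0,"az": 0},
    {"x": 0,"y": 0,"z": 0,"ax": 0,"ay": 0,"az": 0},
    {"x": 0,"y": 0,"z": 0,"ax": 0,"ay": 0,"az": 0}
  ]
}}

```text
time_s: 8.25
tool_pos: [0.6, -0.1437, 0.0664]
tool_rot: [180.0, -0.0, 81.5]
force: [-3.5, 0.4, 5.6]
grip_width: 0.0278
grasp_force: 35.0
```

Contact came at TCP 0.0664, as predicted, so the brush is on the notch floor. Releasing.

Call:
{"method": "jog_arm", "body": {
  "motion": [
    {"x": 0,"y": 0,"z": 0,"ax": 0,"ay": 0,"az": 0},
    {"x": 0,"y": 0,"z": 0,"ax": 0,"ay": 0,"az": 0},
    {"x": 0,"y": 0,"z": 0,"ax": 0,"ay": 0,"az": 0},
    {"x": 0,"y": 0,"z": 0,"ax": 0,"ay": 0,"az": 0},
    {"x": 0,"y": 0,"z": 0,"ax": 0,"ay": 0,"az": 0}
  ],
  "claw": 1
}}

```text
time_s: 8.75
tool_pos: [0.6, -0.1436, 0.0654]
tool_rot: [180.0, 0.0, 81.5]
force: [-0.2, 0.2, 0.4]
grip_width: 0.0602
grasp_force: 0.0
```

Call:
{"method": "jog_arm", "body": {
  "motion": [
    {"x": 0,"y": 0,"z": 0,"ax": 0,"ay": 0,"az": 0},
    {"x": 0,"y": 0,"z": -1,"ax": 0,"ay": 0,"az": 0},
    {"x": 0,"y": 0,"z": -3,"ax": 0,"ay": 0,"az": 0},
    {"x": 0,"y": 0,"z": -4,"ax": 0,"ay": 0,"az": 0},
    {"x": 0,"y": 0,"z": -3,"ax": 0,"ay": 0,"az": 0}
  ]
}}

```text
time_s: 9.25
tool_pos: [0.6005, -0.1441, 0.1786]
tool_rot: [179.9, -0.0, 81.5]
force: [1.3, -0.9, 0.8]
grip_width: 0.0862
grasp_force: 0.0
```

Call:
{"method": "jog_arm", "body": {
  "motion": [
    {"x": -4,"y": 0,"z": 0,"ax": 0,"ay": 0,"az": 0},
    {"x": -5,"y": 0,"z": 0,"ax": 0,"ay": 0,"az": 0},
    {"x": -4,"y": 0,"z": 0,"ax": 0,"ay": 0,"az": 0},
    {"x": -1,"y": 0,"z": 0,"ax": 0,"ay": 0,"az": 0},
    {"x": 0,"y": 0,"z": 0,"ax": 0,"ay": 0,"az": 0}
  ],
  "claw": -1
}}

```text
time_s: 9.75
tool_pos: [0.5782, -0.2849, 0.1763]
tool_rot: [180.0, 0.1, 81.2]
force: [0.1, 1.0, -0.2]
grip_width: 0.0547
grasp_force: 0.0
```

```bash
python3 - <<'E'
from h import *
print(env.get_obs()["tool_pos"])
o=[]
for n,(r,c) in(("side",(240,270)),("top",(200,250))):
    a=env.read_camera(n)[:,:,::-1];cv2.imwrite(f"pics/{n}4.png",a)
    o.append(cv2.resize(a[r:r+100,c:c+(100 if n=="side" else 160)],None,fx=3 if n=="side" else 3,fy=3,interpolation=cv2.INTER_CUBIC))
p=np.hstack(o);cv2.imwrite("pics/p4.png",cv2.convertScaleAbs(p,alpha=1.5))
E
```

```text
[ 0.57815112 -0.28491517  0.17632087]
```

View pics/p4.png

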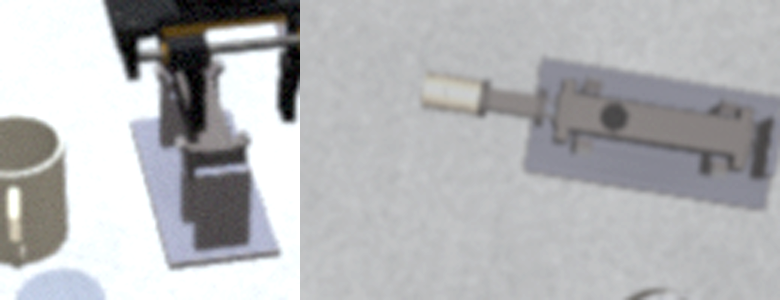

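The brush lies in the cradle between the posts, flanges outside them. In the top crop the button is at (613,116), the waist runs from about (487,100) to (540,107), and the flanges are at (564,111) and (741,137).

```bash
python3 - <<'E'
from h import *
np.set_printoptions(precision=4,suppress=True)
q=lambda u,v,z:onz("top",250+(u-300)/3-.33,200+v/3-.33,z)
y=np.radians(81.5);e=np.array([np.cos(y),np.sin(y),0])
B=q(613,116,.101);W=q(513,103,.086);F=q(564,111,.092);R=q(741,137,.092)
print("button",B,"waist",W,"flange mid",(F+R)/2,F-R,np.degrees(np.arctan2(*(F-R)[1::-1])))
print("centre from button",B-e*.03,"from waist",W-e*.104)
E
python3 plan.py 0.6045 -0.1125 0.115 81.5 4
```

```text
button [ 0.6076 -0.1106  0.101 ] waist [ 0.6174 -0.039   0.086 ] flange mid [ 0.6028 -0.1399  0.092 ] [0.0173 0.1281 0.    ] 82.29462714961353
centre from button [ 0.6031 -0.1403  0.101 ] from waist [ 0.602  -0.1419  0.086 ]
[ 4.24 -0.01  1.52] [ 0.   -0.02  0.01]
[ 4.24 -0.01  1.52] [ 0.   -0.02  0.01]
[ 4.24 -0.01  1.52] [ 0.   -0.02  0.01]
[ 4.24 -0.01  1.52] [ 0.   -0.02  0.01]
```

Call:
{"method": "jog_arm", "body": {
  "motion": [
    {"x": 4.24,"y": 0,"z": 0,"ax": 0,"ay": 0,"az": 0},
    {"x": 4.24,"y": 0.05,"z": 0,"ax": 0,"ay": 0,"az": 0},
    {"x": 4.24,"y": 0.05,"z": 1,"ax": 0,"ay": 0,"az": 0},
    {"x": 4.24,"y": 0,"z": 3,"ax": 0,"ay": 0,"az": 0},
    {"x": 0,"y": 0,"z": 1.5,"ax": 0,"ay": 0,"az": 0}
  ]
}}

```text
time_s: 10.35
tool_pos: [0.6061, -0.1031, 0.1194]
tool_rot: [-179.8, -0.4, 82.4]
force: [-0.6, 0.2, 0.5]
grip_width: 0.0072
grasp_force: 0.0
```

Call:
{"method": "jog_arm", "body": {
  "motion": [
    {"x": 0,"y": 0,"z": 0,"ax": 0,"ay": 0,"az": 0},
    {"x": 0,"y": 0,"z": 0,"ax": 0,"ay": 0,"az": 0},
    {"x": 0,"y": 0,"z": 0,"ax": 0,"ay": 0,"az": 0},
    {"x": 0,"y": 0,"z": 0,"ax": 0,"ay": 0,"az": 0},
    {"x": 0,"y": 0,"z": 0,"ax": 0,"ay": 0,"az": 0}
  ]
}}

```text
time_s: 10.85
tool_pos: [0.6054, -0.1171, 0.1226]
tool_rot: [179.9, -0.0, 81.4]
force: [-0.1, 0.7, -0.5]
grip_width: 0.0004
grasp_force: 0.0
```

```bash
python3 plan.py 0.605 -0.112 0.101 81.5 1
```

```text
[ 0.5  -0.12  2.16] [ 0.08 -0.01 -0.11]
```

Call:
{"method": "jog_arm", "body": {
  "motion": [
    {"x": 0.4,"y": 0,"z": 0.5,"ax": 0,"ay": 0,"az": 0},
    {"x": 0,"y": 0,"z": 0.8,"ax": 0,"ay": 0,"az": 0},
    {"x": 0,"y": 0,"z": 0.3,"ax": 0,"ay": 0,"az": 0},
    {"x": 0,"y": 0,"z": 0.2,"ax": 0,"ay": 0,"az": 0},
    {"x": 0,"y": 0,"z": 0,"ax": 0,"ay": 0,"az": 0}
  ]
}}

```text
time_s: 11.35
tool_pos: [0.6053, -0.1121, 0.1031]
tool_rot: [-180.0, 0.0, 81.5]
force: [0.6, -0.4, -1.0]
grip_width: 0.0003
grasp_force: 0.0
```

Call:
{"method": "jog_arm", "body": {
  "motion": [
    {"x": 0,"y": 0,"z": 0.2,"ax": 0,"ay": 0,"az": 0},
    {"x": 0,"y": 0,"z": 0.2,"ax": 0,"ay": 0,"az": 0},
    {"x": 0,"y": 0,"z": 0.2,"ax": 0,"ay": 0,"az": 0},
    {"x": 0,"y": 0,"z": 0,"ax": 0,"ay": 0,"az": 0},
    {"x": 0,"y": 0,"z": 0,"ax": 0,"ay": 0,"az": 0}
  ]
}}

```text
time_s: 11.85
tool_pos: [0.6059, -0.1122, 0.0978]
tool_rot: [180.0, 0.0, 81.5]
force: [0.5, -0.2, 0.9]
grip_width: 0.0005
grasp_force: 0.7
```

Call:
{"method": "jog_arm", "body": {
  "motion": [
    {"x": 0,"y": 0,"z": 0.2,"ax": 0,"ay": 0,"az": 0},
    {"x": 0,"y": 0,"z": 0.2,"ax": 0,"ay": 0,"az": 0},
    {"x": 0,"y": 0,"z": 0.1,"ax": 0,"ay": 0,"az": 0},
    {"x": 0,"y": 0,"z": 0,"ax": 0,"ay": 0,"az": 0},
    {"x": 0,"y": 0,"z": 0,"ax": 0,"ay": 0,"az": 0}
  ]
}}

```text
time_s: 12.35
tool_pos: [0.6062, -0.1121, 0.0942]
tool_rot: [179.9, -0.0, 81.5]
force: [-2.1, 0.6, 10.4]
grip_width: 0.0006
grasp_force: 5.2
```

Call:
{"method": "jog_arm", "body": {
  "motion": [
    {"x": 0,"y": 0,"z": 0.1,"ax": 0,"ay": 0,"az": 0},
    {"x": 0,"y": 0,"z": 0.1,"ax": 0,"ay": 0,"az": 0},
    {"x": 0,"y": 0,"z": 0,"ax": 0,"ay": 0,"az": 0},
    {"x": 0,"y": 0,"z": 0,"ax": 0,"ay": 0,"az": 0},
    {"x": 0,"y": 0,"z": 0,"ax": 0,"ay": 0,"az": 0}
  ]
}}

```text
time_s: 12.85
tool_pos: [0.6066, -0.112, 0.094]
tool_rot: [179.9, -0.1, 81.5]
force: [-5.4, 1.8, 18.3]
grip_width: 0.0001
grasp_force: 9.7
```

The button hit its stop at 94 mm, the pressed height. Now up, open, over to the waist and down.

Call:
{"method": "jog_arm", "body": {
  "motion": [
    {"x": 0,"y": 0,"z": -2,"ax": 0,"ay": 0,"az": 0},
    {"x": 0,"y": 0,"z": -2,"ax": 0,"ay": 0,"az": 0},
    {"x": 2.5,"y": 0,"z": -1,"ax": 0,"ay": 0,"az": 0},
    {"x": 2.5,"y": 0,"z": 0,"ax": 0,"ay": 0,"az": 0},
    {"x": 2.4,"y": 0,"z": 0,"ax": 0,"ay": 0,"az": 0}
  ],
  "claw": 0.6
}}

```text
time_s: 13.35
tool_pos: [0.6166, -0.0379, 0.1406]
tool_rot: [-180.0, -0.0, 81.5]
force: [1.1, -0.1, 0.1]
grip_width: 0.0324
grasp_force: 0.0
```

Call:
{"method": "jog_arm", "body": {
  "motion": [
    {"x": 0,"y": 0,"z": 0,"ax": 0,"ay": 0,"az": 0},
    {"x": 0,"y": 0,"z": 0,"ax": 0,"ay": 0,"az": 0},
    {"x": 0,"y": 0,"z": 0,"ax": 0,"ay": 0,"az": 0},
    {"x": 0,"y": 0,"z": 0,"ax": 0,"ay": 0,"az": 0},
    {"x": 0,"y": 0,"z": 0,"ax": 0,"ay": 0,"az": 0}
  ]
}}

```text
time_s: 13.85
tool_pos: [0.6165, -0.0402, 0.1407]
tool_rot: [180.0, 0.0, 81.4]
force: [0.5, 0.3, 0.5]
grip_width: 0.0673
grasp_force: 0.0
```

```bash
python3 plan.py 0.6168 -0.039 0.057 81.5 1
```

```text
[0.12 0.02 8.37] [ 0.    0.01 -0.12]
```

Call:
{"method": "jog_arm", "body": {
  "motion": [
    {"x": 0.1,"y": 0,"z": 2,"ax": 0,"ay": 0,"az": 0},
    {"x": 0,"y": 0,"z": 2,"ax": 0,"ay": 0,"az": 0},
    {"x": 0,"y": 0,"z": 2,"ax": 0,"ay": 0,"az": 0},
    {"x": 0,"y": 0,"z": 1.5,"ax": 0,"ay": 0,"az": 0},
    {"x": 0,"y": 0,"z": 0.8,"ax": 0,"ay": 0,"az": 0}
  ]
}}

```text
time_s: 14.35
tool_pos: [0.616, -0.0383, 0.0562]
tool_rot: [-179.9, 0.0, 81.4]
force: [-0.5, 0.5, -0.3]
grip_width: 0.0697
grasp_force: 0.0
```

Call:
{"method": "jog_arm", "body": {
  "motion": [
    {"x": 0,"y": 0,"z": 0,"ax": 0,"ay": 0,"az": 0},
    {"x": 0,"y": 0,"z": 0,"ax": 0,"ay": 0,"az": 0},
    {"x": 0,"y": 0,"z": 0,"ax": 0,"ay": 0,"az": 0},
    {"x": 0,"y": 0,"z": 0,"ax": 0,"ay": 0,"az": 0},
    {"x": 0,"y": 0,"z": 0,"ax": 0,"ay": 0,"az": 0}
  ],
  "claw": -1,
  "squeeze": 30
}}

```text
time_s: 14.85
tool_pos: [0.6172, -0.0379, 0.0584]
tool_rot: [179.9, -0.0, 81.5]
force: [-0.0, -0.0, -0.3]
grip_width: 0.0374
grasp_force: 0.0
```

Call:
{"method": "jog_arm", "body": {
  "motion": [
    {"x": 0,"y": 0,"z": 0,"ax": 0,"ay": 0,"az": 0},
    {"x": 0,"y": 0,"z": 0,"ax": 0,"ay": 0,"az": 0},
    {"x": 0,"y": 0,"z": 0,"ax": 0,"ay": 0,"az": 0},
    {"x": 0,"y": 0,"z": 0,"ax": 0,"ay": 0,"az": 0},
    {"x": 0,"y": 0,"z": 0,"ax": 0,"ay": 0,"az": 0}
  ]
}}

```text
time_s: 15.35
tool_pos: [0.6167, -0.0379, 0.0577]
tool_rot: [-180.0, -0.0, 81.5]
force: [-0.5, -0.7, 1.1]
grip_width: 0.0156
grasp_force: 30.0
```

Call:
{"method": "jog_arm", "body": {
  "motion": [
    {"x": 0.5,"y": 0,"z": 0,"ax": 0,"ay": 0,"az": 0},
    {"x": 1,"y": 0,"z": 0,"ax": 0,"ay": 0,"az": 0},
    {"x": 1,"y": 0,"z": 0,"ax": 0,"ay": 0,"az": 0},
    {"x": 1,"y": 0,"z": 0,"ax": 0,"ay": 0,"az": 0},
    {"x": 1,"y": 0,"z": 0,"ax": 0,"ay": 0,"az": 0}
  ]
}}

```text
time_s: 15.85
tool_pos: [0.6236, 0.0074, 0.0577]
tool_rot: [180.0, 0.0, 81.5]
force: [0.0, -4.0, -0.3]
grip_width: 0.0157
grasp_force: 30.0
```

Call:
{"method": "jog_arm", "body": {
  "motion": [
    {"x": 1,"y": 0,"z": 0,"ax": 0,"ay": 0,"az": 0},
    {"x": 1,"y": 0,"z": 0,"ax": 0,"ay": 0,"az": 0},
    {"x": 0.3,"y": 0,"z": 0,"ax": 0,"ay": 0,"az": 0},
    {"x": 0,"y": 0,"z": 0,"ax": 0,"ay": 0,"az": 0},
    {"x": 0,"y": 0,"z": 0,"ax": 0,"ay": 0,"az": 0}
  ]
}}

```text
time_s: 16.35
tool_pos: [0.6268, 0.0287, 0.0577]
tool_rot: [180.0, 0.0, 81.4]
force: [-0.7, -3.8, 0.3]
grip_width: 0.0158
grasp_force: 30.0
```

Call:
{"method": "jog_arm", "body": {
  "motion": [
    {"x": 1,"y": 0,"z": 0,"ax": 0,"ay": 0,"az": 0},
    {"x": 1,"y": 0,"z": 0,"ax": 0,"ay": 0,"az": 0},
    {"x": 1,"y": 0,"z": 0,"ax": 0,"ay": 0,"az": 0},
    {"x": 0.6,"y": 0,"z": 0,"ax": 0,"ay": 0,"az": 0},
    {"x": 0,"y": 0,"z": 0,"ax": 0,"ay": 0,"az": 0}
  ]
}}

```text
time_s: 16.85
tool_pos: [0.6322, 0.0646, 0.0576]
tool_rot: [180.0, 0.0, 81.5]
force: [-0.1, -3.9, 0.1]
grip_width: 0.016
grasp_force: 30.0
```

Call:
{"method": "jog_arm", "body": {
  "motion": [
    {"x": 0.6,"y": 0,"z": 0,"ax": 0,"ay": 0,"az": 0},
    {"x": 0.6,"y": 0,"z": 0,"ax": 0,"ay": 0,"az": 0},
    {"x": 0.3,"y": 0,"z": 0,"ax": 0,"ay": 0,"az": 0},
    {"x": 0,"y": 0,"z": 0,"ax": 0,"ay": 0,"az": 0},
    {"x": 0,"y": 0,"z": 0,"ax": 0,"ay": 0,"az": 0}
  ]
}}

```text
time_s: 17.35
tool_pos: [0.6343, 0.078, 0.0576]
tool_rot: [-180.0, 0.1, 81.4]
force: [0.6, -4.9, 0.3]
grip_width: 0.0157
grasp_force: 30.0
```

Call:
{"method": "jog_arm", "body": {
  "motion": [
    {"x": 0.2,"y": 0,"z": 0,"ax": 0,"ay": 0,"az": 0},
    {"x": 0,"y": 0,"z": 0,"ax": 0,"ay": 0,"az": 0},
    {"x": 0,"y": 0,"z": 0,"ax": 0,"ay": 0,"az": 0},
    {"x": 0,"y": 0,"z": 0,"ax": 0,"ay": 0,"az": 0},
    {"x": 0,"y": 0,"z": 0,"ax": 0,"ay": 0,"az": 0}
  ]
}}

```text
time_s: 17.85
tool_pos: [0.6346, 0.0796, 0.0576]
tool_rot: [-180.0, 0.1, 81.4]
force: [-0.5, -6.3, -0.4]
grip_width: 0.0156
grasp_force: 30.0
```

Call:
{"method": "jog_arm", "body": {
  "motion": [
    {"x": 0.2,"y": 0,"z": 0,"ax": 0,"ay": 0,"az": 0},
    {"x": 0,"y": 0,"z": 0,"ax": 0,"ay": 0,"az": 0},
    {"x": 0,"y": 0,"z": 0,"ax": 0,"ay": 0,"az": 0},
    {"x": 0,"y": 0,"z": 0,"ax": 0,"ay": 0,"az": 0},
    {"x": 0,"y": 0,"z": 0,"ax": 0,"ay": 0,"az": 0}
  ]
}}

```text
time_s: 18.35
tool_pos: [0.6348, 0.0815, 0.0576]
tool_rot: [-180.0, 0.1, 81.4]
force: [-0.9, -6.5, -0.8]
grip_width: 0.0154
grasp_force: 30.0
```

Call:
{"method": "jog_arm", "body": {
  "motion": [
    {"x": 0.2,"y": 0,"z": 0,"ax": 0,"ay": 0,"az": 0},
    {"x": 0,"y": 0,"z": 0,"ax": 0,"ay": 0,"az": 0},
    {"x": 0,"y": 0,"z": 0,"ax": 0,"ay": 0,"az": 0},
    {"x": 0,"y": 0,"z": 0,"ax": 0,"ay": 0,"az": 0},
    {"x": 0,"y": 0,"z": 0,"ax": 0,"ay": 0,"az": 0}
  ]
}}

```text
time_s: 18.85
tool_pos: [0.635, 0.0825, 0.0575]
tool_rot: [-180.0, 0.2, 81.3]
force: [-0.1, -7.3, 0.8]
grip_width: 0.0156
grasp_force: 30.0
```

Call:
{"method": "jog_arm", "body": {
  "motion": [
    {"x": 0.2,"y": 0,"z": 0,"ax": 0,"ay": 0,"az": 0},
    {"x": 0,"y": 0,"z": 0,"ax": 0,"ay": 0,"az": 0},
    {"x": 0,"y": 0,"z": 0,"ax": 0,"ay": 0,"az": 0},
    {"x": 0,"y": 0,"z": 0,"ax": 0,"ay": 0,"az": 0},
    {"x": 0,"y": 0,"z": 0,"ax": 0,"ay": 0,"az": 0}
  ]
}}

```text
time_s: 19.35
tool_pos: [0.6351, 0.0825, 0.0574]
tool_rot: [-180.0, 0.3, 81.3]
force: [-1.0, -10.1, 0.2]
grip_width: 0.0157
grasp_force: 30.0
```

Call:
{"method": "jog_arm", "body": {
  "motion": [
    {"x": 0.1,"y": 0,"z": 0,"ax": 0,"ay": 0,"az": 0},
    {"x": 0,"y": 0,"z": 0,"ax": 0,"ay": 0,"az": 0},
    {"x": 0,"y": 0,"z": 0,"ax": 0,"ay": 0,"az": 0},
    {"x": 0,"y": 0,"z": 0,"ax": 0,"ay": 0,"az": 0},
    {"x": 0,"y": 0,"z": 0,"ax": 0,"ay": 0,"az": 0}
  ]
}}

```text
time_s: 19.85
tool_pos: [0.6351, 0.0825, 0.0573]
tool_rot: [-180.0, 0.4, 81.2]
force: [-1.6, -12.7, -0.3]
grip_width: 0.0158
grasp_force: 30.0
```

```bash
python3 - <<'E'
from h import *
print(env.get_obs()["tool_pos"],env.get_obs()["joint_velocities"])
o=[]
for n,(r,c,w) in(("side",(190,230,110)),("top",(180,240,180))):
    a=env.read_camera(n)[:,:,::-1];cv2.imwrite(f"pics/{n}5.png",a)
    o.append(cv2.resize(a[r:r+150,c:c+w],None,fx=2.7,fy=2.7,interpolation=cv2.INTER_CUBIC))
cv2.imwrite("pics/p5.png",cv2.convertScaleAbs(np.hstack(o),alpha=1.5))
E
```

```text
[0.63508964 0.08254821 0.05729291] [ 0.03891674  0.0447273   0.02471193  0.07432563  0.01976192 -0.02406377
  0.04905626]
```

View pics/p5.png

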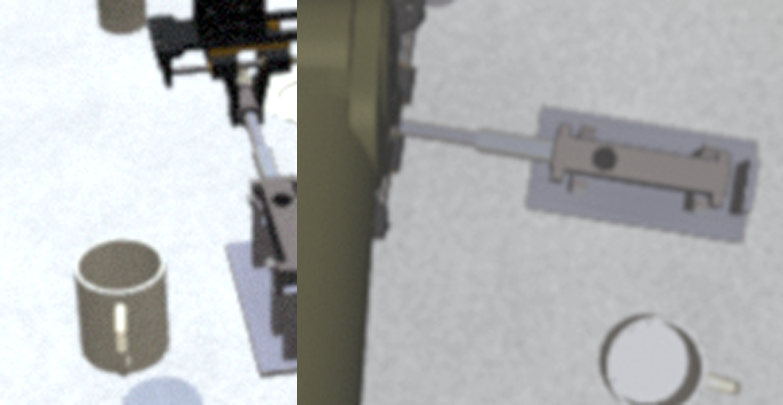

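Both tubes are out (thick section around (515,147), thin around (440,132) in the right crop), and the handle is still in the cradle. The force rose from 6 to 12.7 N with no further travel, so the head is at the second stop. Handing in.

```bash
python3 -c "
from cell import env
print(env.sign_off())"
```

```text
the job is handed in; nothing more can be done
None
```

The brush lies in the grey steel cradle with its button pressed in, and the arm is still holding it by the head at the second stop, fully extended; I've handed the job in, but no verdict came back.

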